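Load a socket plate under the stud of the rotary stand

TASK

Turn the three-armed rotary stand until its empty arm lines up with the pointer on its foot. Then take the loose socket plate with the oblong eye, tip it so that the eye goes over the wide head of that arm's stud, and lay it down level along the arm with its handle towards the hub, as on the other two arms, so that it cannot be lifted straight off. Let go, and leave the blank cover, the lens and the tray where they are.

Things in the scene. Friction and masses are not known exactly. Their poses are not given: they have to be found in the camera images.
- stand: Fixed steel foot of the rotary stand: disc 200 mm across, 20 mm high; flat pointer 30 mm wide, 12 mm high, tip 211 mm from the axis, along the foot's own -x, roughly to the robot. Origin on the table at the turning axis, z up. On it turns an aluminium hub (90 mm across, 44 mm high, cap to 54 mm) with 3 arms 120 degrees apart; two carry fixed socket plates (fins up to 84 mm above the table).
- turntable (a joint): Angle (rad) of the turntable, positive anticlockwise from above, 0 with the empty arm exactly over the pointer: the empty arm points along the foot's -x turned by this angle. Starts at 0.5 to 1.1. Arms 60 mm wide, reaching 180 mm from the axis, from 24 to 40 mm above the table. Stiff bearing: 2 to 3 N at an arm's end turn it, it stays where left.
- stud_foot (a point): Foot of the empty arm's upright stud: on the neck's axis at the arm's top face, 150 mm from the turning axis, 40 mm above the table. x along the arm to the hub, z up; turns with the arm. Neck 12 mm across; on it a round flat head 48 mm across, 5 mm thick, its underside 16 mm above this point.
- plate: Loose socket plate, black, 140 x 86 x 5 mm, 0.2 kg, flat on the table left or right of the stand, with an oblong eye 38 mm along it (x) by 58 across (y): too short for the stud head unless tilted. Origin: eye centre, underside; x to the handle, z up. Plate spans x -33 to 107 mm; end bar x -33 to -19. Handle: upright fin at x 72 mm, 12 thick (x), 50 wide (y), top 44 mm above the underside.
- plate_handle (a point): Grip point in the fin of the loose socket plate, 72 mm along x from the eye's centre, 30 mm above the underside (14 mm below the fin's top). Axes as the plate's. To fit: with the handle end tilted up 26 to 32 degrees, the end bar goes down outside the head, then in under it towards the neck, then the plate is levelled.
- blank_cover: Bystander: blank cover plate, same outline, fin and axes as the socket plate but with no eye; lies flat on the other side of the stand. Origin on the underside, 33 mm from the end away from the fin.
- lens: Bystander: standing black lens barrel, 60 mm across and 73 mm high. Origin at the centre of its underside.
- tray: Bystander: black divided tray, 80 x 120 x 30 mm. Origin at the centre of its underside.

How it is judged:
By the outcome, as a careful person would: the job done as asked, in the order asked, and still so for the second after the job is handed in, with the robot touching nothing.
It also fails if it takes over 69 s, if anything falls off the work surface, if the arm or the gripper's body presses on something with over 40 N, if the wrist force passes 120 N, or if a joint passes its speed limit or range.

ROBOT

A 7-joint arm with a two-finger parallel gripper is mounted at the origin on the work surface. World frame = base frame: x ahead of the robot, y to its left, z up, the work surface at z = 0. Lengths are in m, angles in degrees, forces in N, time in s.
With the tool pointing down it reaches from about 0.425 to 0.875 m from the base axis. Payload 4.7 kg.
Tool frame: the origin (TCP) lies at the very end of the fingers, on their centre line; the grasp point (between the pads) lies 19 mm behind it; z points along the fingers, y is the line along which they close (so a half turn about z gives the same grasp; the last joint's range is limited). The gripper opens to 87 mm and grips with 3 to 60 N. Pads are 19 mm wide; open, the fingers measure 117 mm over their backs; the gripper's body (75 mm by 190 mm) begins 51 mm behind the grasp point.
Start: joints at [0.808, 18.392, -4.016, 83.108, 1.295, 78.541, -3.26], TCP at [0.65, -0, 0.223] pointing down, gripper open.
Joint ranges: [-163.93, 163.93], [-17.29, 119.83], [-79.2, 71.16], [3.27, 140.29], [-89.18, 269.18], [5.43, 117.66], [-154.24, 154.24]. Speed limits (degrees/s): [147.25, 147.25, 180, 180, 180, 180, 180].

INTERFACE

Orientations are given as [roll, pitch, yaw] about the fixed x, y, z axes, in that order (R = Rz(yaw) Ry(pitch) Rx(roll)).
In Python, from cell import get_obs, read_camera, sign_off, silhouettes gives the robot as it stands.
- The arm moves only by the tool play_rows, never from a script. Its argument "steps" is a list that holds one entry, the list of rows, each a list of 7 numbers: the shift along the tool's x, y, z in m, then the turn, a rotation vector about the tool's x, y, z in rad, then the finger opening in m, from 0 to 0.087. A call has 1 to 12 rows; each row shifts and turns the commanded pose from where the row before left it, along the tool's axes as they then stand; what a row does not reach is not made up. A row lasts 1/10 s, in which the tool goes at most 50 mm and 8.59 degrees, less where a joint would pass 70% of its speed; a pose out of reach is approached as far as the arm can. A call is refused whole if a number of a shift passes 0.05 or a number of a turn 0.15, either way. A call with a gripper value outside its range is refused whole. The fingers move at their own pace and stop on an object; "force" is the grip in N (left out, the last holds). Time passes only in rows, so rows that do not move let the fingers close. It gives the time, the measured TCP pose, the force, the opening and the grip force at its end, in the units of the state.
- get_obs(): the state, without advancing time (a new reading comes with each control period).
- read_camera(name): name is "scene" or "side" or "wrist"; returns a dict with "frame" (400x640x3 uint8, red, green, blue), "intrinsics" (3x3 intrinsics, pixels), "k1" (the pictures are not rectified: a ray, as slopes to the right and down, at radius r is drawn at 1 + k1 r^2 times it, then the intrinsics apply), "view" (4x4, takes a point from world to camera coordinates). Camera axes: x right, y up, looking along -z (the intrinsics and any distortion apply to the point x, -y, -z); pixel columns grow to the right and rows downward; lengths in m; the calibration is good to about 2 mm. A picture is of the moment at which its call begins. There is no depth.
- sign_off(): hands the job in; it is judged then, once.
Trained networks look in the newest picture that a camera, given by its name, has taken for a name from the list of things; names that differ only in an ending like _2 or _b are one class to them, and where a whole thing is asked for, a point or a joint stands for the part that bears it (a point fixed in the world has none). Each returns a list of dicts, best first, with "p" (0 to 1); they miss things now and then, are a little off and sometimes report something else, mostly with a low value. They report only what shows in the picture. A call takes as long as a camera call.
- silhouettes(camera, name): "pixels" (400x640 bool, what is visible of it) and "extent" ([left, top, right, bottom] in pixels, round what is visible of it).
The state is a dict: "time_s": time; "qpos": joint angles; "joint_velocities": joint speeds; "effort": joint torques, N m; "tool_pos": TCP position; "tool_rot": TCP orientation; "force": force on the tool from outside, world axes, zero at the start; "wrist_torque": the same for the moment, N m; "grip_width": finger opening in m; "grasp_force": force on a finger pad.
Only numpy, scipy, OpenCV 4.12 (cv2) and the standard library are available. Lean on these libraries where they do the work, as an engineer would, in place of code of your own. Each camera call takes 0.05 s, during which the arm holds its last target. There are 200 camera calls.

## Working session

There is one attempt and no reset: what is moved stays moved. The work goes in short steps, Python scripts to look and compute and a tool call to move; the robot and the scene stay as the last step left them, time stands still between calls to the robot, and variables do not carry over. Pictures are saved under pics/ and viewed, at most 10 in all, crops included, and the job is handed in when it is done.

Besides the shell and the picture viewer there is one more tool, called after "Call:" by a JSON object that holds its "name" and its "arguments", one argument or row to a line. play_rows: Moves the arm, as the interface text tells. Its arguments: {"type":"object","properties":{"steps":{"type":"array","items":{"type":"array","items":{"type":"array","items":{"type":"number"}}}},"force":{"type":"number"}},"required":["steps"]}

```bash
mkdir -p pics; ls; python3 - <<'E'
from cell import *
import cv2,numpy as np
for c in ("scene","side"):
    r=read_camera(c); cv2.imwrite(f"pics/{c}0.png",r["frame"][:,:,::-1]); print(c,r["intrinsics"],r["k1"],np.round(r["view"],4).tolist())
    for n in ("stand","turntable","stud_foot","plate","plate_handle","blank_cover","lens","tray"):
        print(n,[(round(d["p"],2),[int(v) for v in d["extent"]]) for d in silhouettes(c,n)])
print(get_obs())
E
```

```text
pics
scene [[465.53887255   0.         314.87981619]
 [  0.         465.53887255 203.47707408]
 [  0.           0.           1.        ]] -0.06374999901861313 [[0.7, 0.7138, -0.0222, -0.3863], [-0.3743, 0.3931, 0.8399, 0.1431], [0.6082, -0.5796, 0.5423, -1.5237], [0.0, 0.0, 0.0, 1.0]]
stand [(0.6, [288, 182, 431, 268])]
turntable [(0.65, [286, 185, 438, 274])]
stud_foot [(0.56, [289, 183, 433, 272]), (0.42, [421, 163, 449, 198])]
plate [(0.7, [365, 157, 407, 182]), (0.64, [286, 185, 433, 271])]
plate_handle [(0.86, [368, 158, 406, 178])]
blank_cover [(0.97, [159, 255, 215, 302])]
lens [(0.72, [421, 163, 449, 198])]
tray [(0.9, [190, 289, 263, 357])]
side [[449.08508963   0.         322.06318048]
 [  0.         449.08508963 194.90850061]
 [  0.           0.           1.        ]] -0.02278538932009681 [[-0.9473, -0.32, -0.0144, 0.5342], [0.1471, -0.4744, 0.868, -0.1438], [-0.2846, 0.8201, 0.4964, -0.9065], [0.0, 0.0, 0.0, 1.0]]
stand [(0.81, [195, 170, 357, 265])]
turntable [(0.77, [196, 175, 335, 262])]
stud_foot [(0.78, [195, 172, 335, 263])]
plate [(0.91, [252, 315, 345, 370]), (0.4
[... 232 characters left out ...]
os': array([ 0.80772729, 18.39145343, -4.01368365, 83.10586941,  1.29488906,
       78.54263771, -3.2595686 ]), 'joint_velocities': array([-0.07344069,  0.12479881, -0.04375593,  0.0224844 ,  0.09030776,
        0.0216003 ,  0.02224725]), 'effort': array([-9.72989656e-04, -4.91097164e+01, -4.03759126e-01, -3.12768495e+01,
       -6.37215399e-02,  3.35796538e-02,  4.09972404e-05]), 'tool_pos': array([ 6.50024129e-01, -5.36563458e-05,  2.22606287e-01]), 'tool_rot': array([1.79994845e+02, 3.40125431e-03, 8.99991479e+01]), 'force': array([-0.19884211,  0.64336268,  0.08224465]), 'wrist_torque': array([-0.0067755 , -0.03927635,  0.01729358]), 'grasp_force': 0.0, 'grip_width': 0.08696893400222784}
```

View pics/scene0.png

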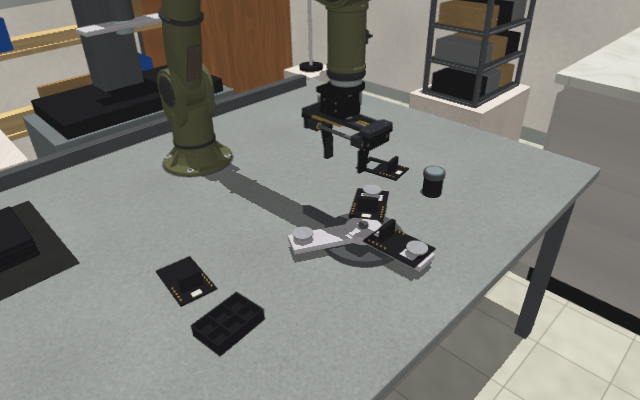

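View pics/side0.png

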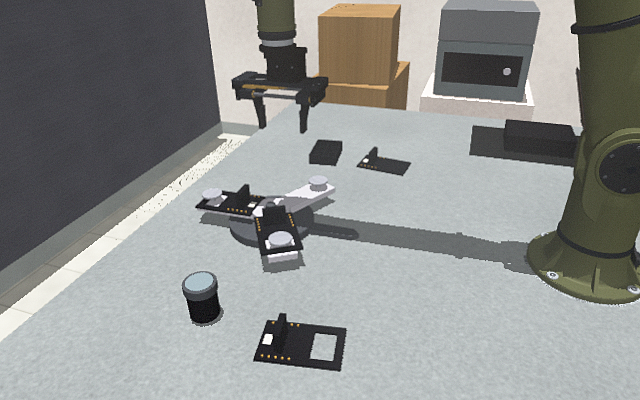

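The scene view shows the empty light arm with its head near (302,234), and the fixed plates' heads near (373,191) and (416,248). The side view has the socket plate with its oblong eye at (322,347) and fin at (281,330), the lens at (202,297) and the stand heads at (318,182), (212,194) and (282,239).

```bash
cat > h.py <<'E'
import numpy as np,cv2
from cell import *
from scipy.optimize import least_squares
class Cam:
    def __init__(s,n):
        r=read_camera(n); s.f=r["frame"]; s.K=np.array(r["intrinsics"]); s.V=np.array(r["view"]); s.k=r["k1"]
        s.d=np.array([s.k,0,0,0.]); F=np.diag([1,-1,-1]); s.R=F@s.V[:3,:3]; s.t=F@s.V[:3,3]
    def proj(s,P):
        return cv2.projectPoints(np.array(P,float).reshape(-1,3),cv2.Rodrigues(s.R)[0],s.t,s.K,s.d)[0][:,0]
    def ray(s,uv,z):
        u=cv2.undistortPoints(np.array(uv,float).reshape(-1,1,2),s.K,s.d)[:,0]
        D=np.c_[u,np.ones(len(u))]@s.R; c=-s.R.T@s.t; z=np.broadcast_to(z,len(D))
        return c+D*((z-c[2])/D[:,2])[:,None]
def crop(f,x0,y0,x1,y1,k): return cv2.resize(f[y0:y1,x0:x1],None,fx=k,fy=k,interpolation=cv2.INTER_CUBIC)[:,:,::-1]
E
python3 - <<'E'
from h import *
a=Cam("side");b=Cam("scene")
cv2.imwrite("pics/c1.png",np.hstack([crop(a.f,190,165,350,375,2.8),crop(b.f,282,150,402,360,2.8)])[:,:800])
S=a.ray([(318,182),(212,194),(282,239)],.060);T=b.ray([(302,234),(373,191),(416,248)],.060)
print(S.round(3),T.round(3),[ (m.mean(0)).round(3) for m in (S,T)])
s=silhouettes("side","plate")[0]["pixels"]
c,_=cv2.findContours(s.astype(np.uint8),0,2);c=max(c,key=cv2.contourArea)
print(cv2.approxPolyDP(c,3,True)[:,0].tolist())
print(a.ray([(322,347),(202,322)],[.005,0]).round(3), a.proj([[.65,0,.223]]))
E
```

```text
[[ 0.599 -0.075  0.06 ]
 [ 0.82   0.056  0.06 ]
 [ 0.588  0.176  0.06 ]] [[ 0.606 -0.093  0.06 ]
 [ 0.603  0.165  0.06 ]
 [ 0.824  0.045  0.06 ]] [array([0.669, 0.052, 0.06 ]), array([0.678, 0.039, 0.06 ])]
[[267, 320], [255, 361], [340, 369], [346, 328], [288, 322], [285, 313], [280, 313], [276, 320]]
[[0.441 0.365 0.005]
 [0.661 0.374 0.   ]] [[283.27652621 128.38145439]]
```

View pics/c1.png

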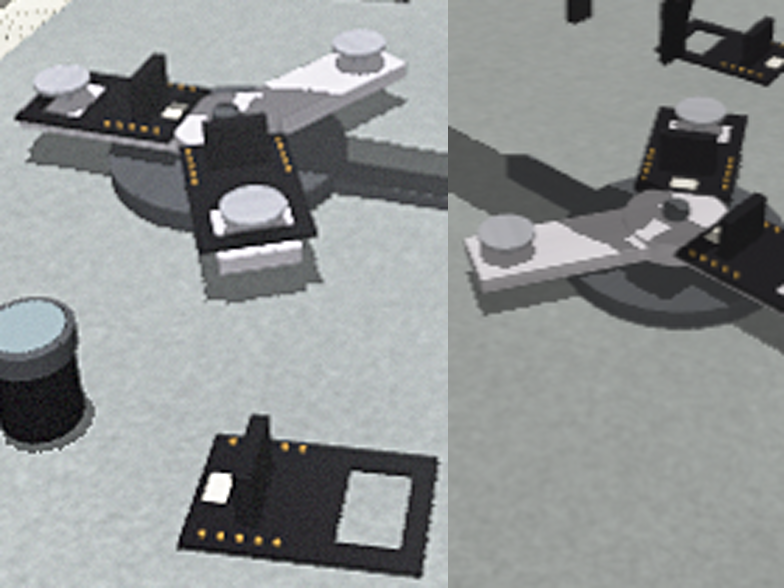

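```bash
cat > fit.py <<'E'
from h import *
a=Cam("side");b=Cam("scene")
A=np.array([(317.9,180.7),(281.1,238.2),(212.1,193.6)]);B=np.array([(303.1,233.2),(372,188.9),(416.5,246.5)])
def heads(p):
    th=np.pi+p[2]+np.array([0,-2,2])*np.pi/3
    return np.c_[p[0]+.15*np.cos(th),p[1]+.15*np.sin(th),np.full(3,.061)]
def res(p,w=(1,1)): return np.r_[(a.proj(heads(p))-A).ravel()*w[0],(b.proj(heads(p))-B).ravel()*w[1]]
for w in ((1,1),(1,0),(0,1)):
    s=least_squares(res,[.67,.05,.8],args=(w,)); print(w,s.x.round(4),res(s.x).round(1))
L=np.array([[-.033,-.043],[.107,-.043],[.107,.043],[-.033,.043],[-.019,-.029],[.019,-.029],[.019,.029],[-.019,.029]])
C=np.array([(346.4,328.2),(267.9,319.6),(253.6,360.7),(340.4,371),(337.1,334.3),(314.3,332.9),(310.4,357.9),(333.9,361.1)])
def pl(p,L=L):
    c,s_=np.cos(p[2]),np.sin(p[2]); return np.c_[p[0]+c*L[:,0]-s_*L[:,1],p[1]+s_*L[:,0]+c*L[:,1],np.full(len(L),.005)]
s=least_squares(lambda p:(a.proj(pl(p))-C).ravel(),[.44,.36,.2]);print(s.x.round(4),s.fun.round(1),b.proj(pl(s.x)).round(0).tolist())
E
python3 fit.py
```

```text
(1, 1) [0.6725 0.046  1.0874] [ 0.2 -1.5 -0.3 -0.7 -0.2 -1.  -0.2 -1.4 -0.3 -0.7  0.7 -0.7]
(1, 0) [0.6705 0.0496 1.0891] [ 0.4 -0.7 -0.   0.4 -0.4 -0.1  0.4 -2.3 -0.1 -1.5  1.  -1.9]
(0, 1) [0.6746 0.0431 1.085 ] [-0.2 -2.  -0.9 -1.7 -0.3 -1.7 -0.5 -0.5 -0.2 -0.   0.7  0.3]
[0.438  0.3625 0.1775] [ 0.4  0.3 -1.   0.8 -0.3 -0.7  0.8 -0.9  0.6 -0.4  1.1 -1.3 -0.9  1.2
 -0.6  0.7] [[356.0, 166.0], [396.0, 178.0], [409.0, 167.0], [369.0, 156.0], [362.0, 166.0], [372.0, 169.0], [381.0, 161.0], [371.0, 158.0]]
```

```bash
cat > plan.py <<'E'
import sys,json
from h import *
from scipy.spatial.transform import Rotation as Ro, Slerp
def rows(wps,w,vmax=.035,amax=7,start=None):
    """wps: list of (pos, rot(rpy or Rotation)) -> rows in tool axes"""
    o=get_obs(); p=np.array(o["tool_pos"]); R=Ro.from_euler("xyz",o["tool_rot"],degrees=True)
    if start: p,R=start
    out=[]
    for q,S in wps:
        q=np.array(q,float); S=S if isinstance(S,Ro) else Ro.from_euler("xyz",S,degrees=True)
        n=max(1,int(np.ceil(max(np.linalg.norm(q-p)/vmax,np.degrees((R.inv()*S).magnitude())/amax-1e-6))))
        sl=Slerp([0,1],Ro.concatenate([R,S])); c=p;Rc=R
        for i in range(1,n+1):
            pn=p+(q-p)*i/n; Rn=sl(i/n)
            out.append([round(float(x),4) for x in Rc.inv().apply(pn-c)]+[round(float(x),4) for x in (Rc.inv()*Rn).as_rotvec()]+[w]); c,Rc=pn,Rn
        p,R=q,S
    print(len(out)); print(json.dumps(out)); return p,R
E
python3 - <<'E'
from plan import *
rows([([.603,-.087,.15],[180,0,62])],.08)
E
```

```text
4
[[-0.0217, -0.0118, 0.0181, 0.0, -0.0, 0.1222, 0.08], [-0.023, -0.009, 0.0181, 0.0, -0.0, 0.1222, 0.08], [-0.0239, -0.0062, 0.0181, 0.0, -0.0, 0.1222, 0.08], [-0.0245, -0.0032, 0.0181, 0.0, -0.0, 0.1222, 0.08]]
```

Call:
{"name": "play_rows", "arguments": {
  "steps": [
    [[-0.0217,-0.0118,0.0181,0,0,0.1222,0.08],[-0.023,-0.009,0.0181,0,0,0.1222,0.08],[-0.0239,-0.0062,0.0181,0,0,0.1222,0.08],[-0.0245,-0.0032,0.0181,0,0,0.1222,0.08],[0,0,0,0,0,0,0.08]]
  ]
}}

```text
time_s: 1.65
tool_pos: [0.5994, -0.0917, 0.1474]
tool_rot: [-179.8, 0.3, 61.5]
force: [-0.1, 0.2, -0.1]
grip_width: 0.0801
grasp_force: 0.0
```

```bash
python3 - <<'E'
from plan import *
o=get_obs();print(o["tool_pos"],o["tool_rot"])
c=Cam("wrist"); cv2.imwrite("pics/w1.png",c.f[:,:,::-1])
th=np.pi+1.087
for p in ([.6725+.15*np.cos(th),.046+.15*np.sin(th),.061],[.6725-.211,.046,.012],[.6725,.046,.054]): print(c.proj(p))
E
```

```text
[ 0.59937788 -0.09165042  0.14741781] [-179.76240917    0.27425688   61.54795605]
[[325.27869136 194.83864699]]
[[130.10654406 132.48900631]]
[[322.92130455  -4.24417502]]
```

View pics/w1.png

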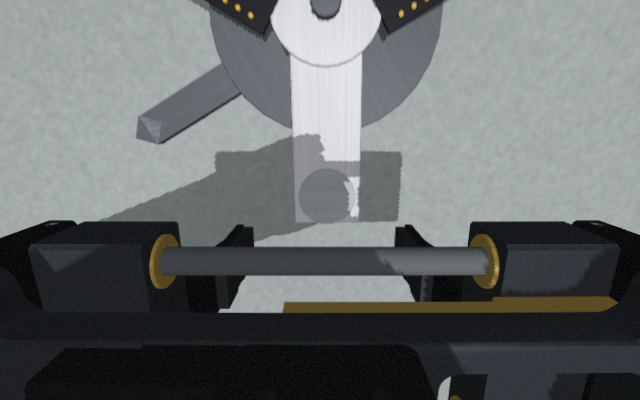

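The wrist view shows the head at (327,195), which matches the prediction. The pointer's sides run from (222,65)/(243,95) to (140,117)/(160,143).

```bash
python3 - <<'E'
from plan import *
c=Cam("wrist")
P=c.ray([(222,65),(243,95),(140,117),(160,143),(137,138),(327,195),(295,90),(361,90),(297,215),(361,215)],[.012]*5+[.061]+[.04]*4); print(P.round(4))
m1=(P[0]+P[1])/2;m2=(P[2]+P[3])/2; print(np.degrees(np.arctan2(*(m1-m2)[[1,0]])))
print(np.degrees(np.arctan2(*((P[4]-[.6725,.046,0])[[1,0]]))))
a=(P[6]+P[7]-P[8]-P[9]);print("arm dir",np.degrees(np.arctan2(-a[1],-a[0])))
o=get_obs();print(o["tool_pos"],o["tool_rot"])
g=cv2.Canny(c.f,40,120)[60:150,120:250]
print((cv2.HoughLinesP(g,1,np.pi/360,20,minLineLength=30,maxLineGap=6)[:,0]+[120,60,120,60]).tolist())
E
```

```text
[[ 0.5736  0.0572  0.012 ]
 [ 0.5767  0.0259  0.012 ]
 [ 0.4796  0.0557  0.012 ]
 [ 0.4821  0.0265  0.012 ]
 [ 0.4652  0.0411  0.012 ]
 [ 0.606  -0.0852  0.061 ]
 [ 0.6227  0.0032  0.04  ]
 [ 0.6716 -0.023   0.04  ]
 [ 0.5701 -0.0934  0.04  ]
 [ 0.6226 -0.1215  0.04  ]]
0.2863507045379005
-178.6455991203961
arm dir -117.49055275616416
[ 0.60281188 -0.08702034  0.15015476] [-1.79983011e+02 -1.42816507e-02  6.20119853e+01]
[[139, 119, 221, 67], [163, 146, 241, 98], [157, 146, 239, 96], [166, 145, 240, 99], [149, 112, 220, 67]]
```

```bash
python3 - <<'E'
from plan import *
rows([([.605,-.086,.046],[180,0,62])],.08,.03)
E
```

```text
4
[[0.0005, 0.0004, 0.026, -0.0001, -0.0001, 0.0001, 0.08], [0.0005, 0.0004, 0.026, -0.0001, -0.0001, 0.0001, 0.08], [0.0005, 0.0004, 0.026, -0.0001, -0.0001, 0.0001, 0.08], [0.0005, 0.0004, 0.026, -0.0001, -0.0001, 0.0001, 0.08]]
```

Call:
{"name": "play_rows", "arguments": {
  "steps": [
    [[0.0005,0.0004,0.026,0,0,0,0.08],[0.0005,0.0004,0.026,0,0,0,0.08],[0.0005,0.0004,0.026,0,0,0,0.08],[0.0005,0.0004,0.026,0,0,0,0.08],[0,0,0,0,0,0,0.06],[0,0,0,0,0,0,0.046],[0,0,0,0,0,0,0.046],[0,0,0,0,0,0,0.04],[0,0,0,0,0,0,0.04],[0,0,0,0,0,0,0.04]]
  ],
  "force": 15
}}

```text
time_s: 2.75
tool_pos: [0.6058, -0.0856, 0.0475]
tool_rot: [179.9, -0.0, 62.0]
force: [-2.4, 0.5, 4.7]
grip_width: 0.0468
grasp_force: 15.0
```

```bash
python3 - <<'E'
from plan import *
o=get_obs();print(o["tool_pos"],o["tool_rot"],o["force"],o["grip_width"],o["grasp_force"])
C=np.array([.675,.0455]); p=np.array(o["tool_pos"]); d=p[:2]-C; print(np.hypot(*d),np.degrees(np.arctan2(d[1],d[0])))
# rotate about C by -tot
tot=-61.0; n=12; R0=Ro.from_euler("xyz",o["tool_rot"],degrees=True); w=[]
for i in range(1,n+1):
    z=Ro.from_euler("z",tot*i/n,degrees=True); w.append((np.r_[C+z.as_matrix()[:2,:2]@d,p[2]],z*R0))
rows(w,.04)
E
```

```text
[ 0.60582892 -0.08564137  0.04749157] [ 1.79933363e+02 -4.78976466e-02  6.20056182e+01] [-2.42363593  0.49429834  4.74018234] 0.04681449532490043 15.00044971704483
0.14826563558098937 -117.80959814563074
12
[[0.0005, -0.0131, -0.0, -0.0001, -0.0001, 0.0887, 0.04], [0.0005, -0.0131, -0.0, -0.0001, -0.0001, 0.0887, 0.04], [0.0005, -0.0131, -0.0, -0.0001, -0.0001, 0.0887, 0.04], [0.0005, -0.0131, -0.0, -0.0001, -0.0001, 0.0887, 0.04], [0.0005, -0.0131, -0.0, -0.0001, -0.0001, 0.0887, 0.04], [0.0005, -0.0131, -0.0, -0.0001, -0.0001, 0.0887, 0.04], [0.0005, -0.0131, -0.0, -0.0001, -0.0001, 0.0887, 0.04], [0.0005, -0.0131, -0.0, -0.0001, -0.0001, 0.0887, 0.04], [0.0005, -0.0131, -0.0, -0.0001, -0.0001, 0.0887, 0.04], [0.0005, -0.0131, -0.0, -0.0001, -0.0001, 0.0887, 0.04], [0.0005, -0.0131, -0.0, -0.0001, -0.0001, 0.0887, 0.04], [0.0005, -0.0131, -0.0, -0.0001, -0.0001, 0.0887, 0.04]]
```

Call:
{"name": "play_rows", "arguments": {
  "steps": [
    [[0.0005,-0.013,0,0,0,0.0887,0.04],[0.0005,-0.013,0,0,0,0.0887,0.04],[0.0005,-0.013,0,0,0,0.0887,0.04],[0.0005,-0.013,0,0,0,0.0887,0.04],[0.0005,-0.013,0,0,0,0.0887,0.04],[0.0005,-0.013,0,0,0,0.0887,0.04],[0.0005,-0.013,0,0,0,0.0887,0.04],[0.0005,-0.013,0,0,0,0.0887,0.04],[0.0005,-0.013,0,0,0,0.0887,0.04],[0.0005,-0.013,0,0,0,0.0887,0.04],[0.0005,-0.013,0,0,0,0.0887,0.04],[0.0005,-0.013,0,0,0,0.0887,0.04]]
  ]
}}

```text
time_s: 3.95
tool_pos: [0.5277, 0.0398, 0.0475]
tool_rot: [179.9, -0.1, 0.8]
force: [0.6, -2.3, 4.6]
grip_width: 0.047
grasp_force: 15.0
```

Call:
{"name": "play_rows", "arguments": {
  "steps": [
    [[0,0,0,0,0,0,0.04],[0,0,0,0,0,0,0.04]]
  ]
}}

```text
time_s: 4.15
tool_pos: [0.5277, 0.0412, 0.0475]
tool_rot: [-180.0, -0.1, 1.1]
force: [-1.5, 1.6, 6.2]
grip_width: 0.0471
grasp_force: 15.0
```

```bash
python3 - <<'E'
from plan import *
o=get_obs();print(o["tool_pos"],o["tool_rot"],o["force"],o["grip_width"],o["grasp_force"])
c=Cam("wrist"); cv2.imwrite("pics/w2.png",c.f[:,:,::-1])
E
```

```text
[0.52774024 0.04121882 0.04749364] [-1.79951110e+02 -1.36369837e-01  1.09010068e+00] [-1.54114939  1.57800801  6.20059912] 0.04711571032590697 15.000514537096024
```

View pics/w2.png

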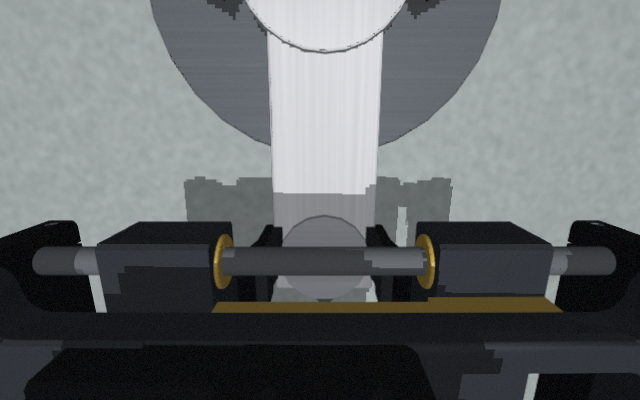

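The arm is now roughly over the pointer, with the hub at top centre and the head held at (324,255). I'll release, rise and look at the pointer from above.

Call:
{"name": "play_rows", "arguments": {
  "steps": [
    [[0,0,0,0,0,0,0.08],[0,0,0,0,0,0,0.08],[0,0,0,0,0,0,0.08],[0,0,-0.03,0,0,0,0.08],[0,0,-0.04,0,0,0,0.08],[-0.03,0,-0.04,0,0,0,0.08],[-0.03,0,-0.04,0,0,0,0.08],[-0.02,0,-0.03,0,0,0,0.08],[0,0,0,0,0,0,0.08],[0,0,0,0,0,0,0.08]]
  ]
}}

```text
time_s: 5.2
tool_pos: [0.447, 0.0391, 0.2266]
tool_rot: [-180.0, -0.1, 1.0]
force: [0.4, 0.1, -0.1]
grip_width: 0.0803
grasp_force: 0.0
```

```bash
python3 - <<'E'
from plan import *
o=get_obs();print(o["tool_pos"],o["tool_rot"])
c=Cam("wrist"); cv2.imwrite("pics/w3.png",c.f[:,:,::-1])
print(c.proj([[.53,.041,.061],[.464,.041,.012],[.675,.0445,.054]]))
E
```

```text
[0.44699428 0.03913665 0.22664611] [-1.79983405e+02 -1.21109785e-01  1.02290389e+00]
[[322.70637361 104.98414958]
 [321.97557222 162.7863393 ]
 [321.62790353 -54.84860937]]
```

View pics/w3.png

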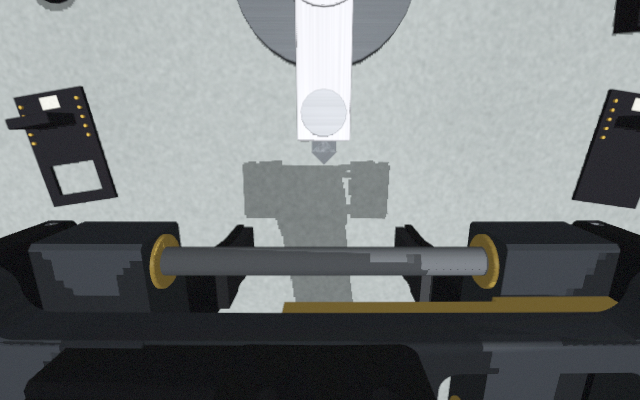

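The view shows the arm over the pointer. The head is at (323,112), the arm end at y≈140, the pointer tip at (324,163), and the socket plate with its eye at (80,178) is also in view.

```bash
python3 - <<'E'
from plan import *
c=Cam("wrist"); g=cv2.GaussianBlur(cv2.cvtColor(c.f,cv2.COLOR_RGB2GRAY),(3,3),0).astype(float)
def edge(y,x0,x1):
    d=np.abs(np.diff(g[y,x0:x1])); i=d.argmax(); s=slice(max(0,i-1),i+2); w=d[s]; return x0+.5+(np.arange(len(d))[s]*w).sum()/w.sum()
M=[]
for y in (30,50,70,85,132,136):
    l,r=edge(y,285,308),edge(y,342,362); P=c.ray([(l,y),(r,y)],.04); print(y,round(l,1),round(r,1),P.round(4)[:,:2].tolist()); M.append(P.mean(0))
M=np.array(M); k=np.polyfit(M[:,0],M[:,1],1); print("arm dir",np.degrees(np.arctan(k[0])),"y at .675",np.polyval(k,.675),np.polyval(k,.464))
for y in (144,146,148,150,152):
    l,r=edge(y,303,320),edge(y,328,345); P=c.ray([(l,y),(r,y)],.012); print(y,round(l,1),round(r,1),P.round(4)[:,:2].tolist())
print("tip",c.ray([(324,163.5)],.012).round(4),"head",c.ray([(323.5,112)],.061).round(4))
h=cv2.HoughCircles(g.astype(np.uint8),cv2.HOUGH_GRADIENT,1,50,param1=80,param2=12,minRadius=19,maxRadius=27);print(h)
# foot disc edges z=.02
m=[]
for y in (10,20,30,40): 
    l,r=edge(y,225,285),edge(y,365,420); P=c.ray([(l,y),(r,y)],.02); m.append(P[:,:2]); 
m=np.vstack(m); s=least_squares(lambda q:np.hypot(*(m-q[:2]).T)-.1,[.675,.045]);print("disc",m.round(3).tolist(),s.x,s.fun.round(4))
E
```

```text
30 294.8 351.5 [[0.6041, 0.071], [0.6051, 0.0123]]
50 295.3 351.5 [[0.585, 0.0706], [0.5861, 0.0117]]
70 296.3 350.3 [[0.5654, 0.0696], [0.5664, 0.0121]]
85 296.3 350.3 [[0.5503, 0.0696], [0.5513, 0.0116]]
132 297.2 349.4 [[0.5009, 0.0688], [0.5019, 0.0107]]
136 297.3 349.3 [[0.4965, 0.0688], [0.4975, 0.0106]]
arm dir 1.0171741291873762 y at .675 0.04281788445383698 0.03907159993506294
144 311.3 335.6 [[0.4859, 0.0541], [0.4864, 0.0246]]
146 311.3 335.6 [[0.4835, 0.0541], [0.484, 0.0245]]
148 311.2 335.7 [[0.4811, 0.0542], [0.4816, 0.0244]]
150 310.8 335.8 [[0.4787, 0.0547], [0.4792, 0.0241]]
152 311.7 334.7 [[0.4763, 0.0536], [0.4768, 0.0255]]
tip [[0.4624 0.0383 0.012 ]] head [[0.5222 0.0399 0.061 ]]
[[[322.5  109.5   23.  ]
  [174.5  270.5   25.2 ]
  [472.5  256.5   25.2 ]
  [398.5  369.5   25.2 ]
  [256.5  292.5   19.35]]]
disc [[0.628, 0.132], [0.631, -0.048], [0.618, 0.126], [0.621, -0.043], [0.609, 0.119], [0.611, -0.037], [0.599, 0.112], [0.601, -0.028]] [0.6723112  0.04267193] [-0.0005 -0.0004 -0.0004 -0.0004 -0.0002  0.      0.0009  0.0005]
```

```bash
python3 - <<'E'
from plan import *
c=Cam("wrist")
L=np.array([[-.033,-.043],[.107,-.043],[.107,.043],[-.033,.043],[-.019,-.029],[.019,-.029],[.019,.029],[-.019,.029]])
C=np.array([(117,196),(81,87),(14,98),(53,206),(102,188),(93,160),(52,166),(62,195)],float)
def pl(p):
    k,s=np.cos(p[2]),np.sin(p[2]); return np.c_[p[0]+k*L[:,0]-s*L[:,1],p[1]+s*L[:,0]+k*L[:,1],np.full(len(L),.005)]
s=least_squares(lambda p:(c.proj(pl(p))-C).ravel(),[.44,.36,.2]);print(s.x.round(4),np.degrees(s.x[2]),s.fun.round(1))
p=np.array([.438,.3625,.1775])
for q in (s.x,p,(s.x+p)/2):
    h=q[:2]+.072*np.array([np.cos(q[2]),np.sin(q[2])]);print("handle",h)
h=(s.x[:2]+p[:2])/2+.072*np.array([np.cos(.18),np.sin(.18)])
yaw=np.degrees((s.x[2]+p[2])/2)-90
rows([(np.r_[h-[0,.01],.17],[180,0,yaw])],.05)
E
```

```text
[0.4374 0.3539 0.1625] 9.311927166281857 [-0.   1.9 -0.  -2.1 -0.6 -1.6  1.5  1.   1.3  1.   0.7 -0.2 -1.7  0.5
 -1.2  0.3]
handle [0.5084985  0.36550138]
handle [0.50886875 0.375213  ]
handle [0.50868561 0.37035753]
12
[[0.0057, -0.0267, 0.0045, 0.0002, 0.0002, 0.1182, 0.05], [0.0025, -0.0272, 0.0045, 0.0002, 0.0002, 0.1182, 0.05], [-0.0008, -0.0273, 0.0045, 0.0002, 0.0002, 0.1182, 0.05], [-0.004, -0.027, 0.0045, 0.0002, 0.0002, 0.1182, 0.05], [-0.0071, -0.0264, 0.0045, 0.0002, 0.0002, 0.1182, 0.05], [-0.0102, -0.0254, 0.0045, 0.0002, 0.0002, 0.1182, 0.05], [-0.0131, -0.024, 0.0045, 0.0002, 0.0002, 0.1182, 0.05], [-0.0159, -0.0223, 0.0045, 0.0002, 0.0002, 0.1182, 0.05], [-0.0184, -0.0202, 0.0045, 0.0002, 0.0002, 0.1182, 0.05], [-0.0206, -0.0179, 0.0045, 0.0002, 0.0002, 0.1182, 0.05], [-0.0226, -0.0154, 0.0045, 0.0002, 0.0002, 0.1182, 0.05], [-0.0243, -0.0126, 0.0045, 0.0002, 0.0002, 0.1182, 0.05]]
```

```bash
python3 - <<'E'
from plan import *
print(get_obs()["qpos"].round(0))
rows([([.5085,.366,.17],[180,0,99.7])],.05,amax=8.3)
E
```

```text
[-14.  -6.   5. 110.   1.  77. -98.]
12
[[0.0057, -0.0272, 0.0045, -0.0002, 0.0002, -0.1435, 0.05], [0.0095, -0.0261, 0.0045, -0.0002, 0.0002, -0.1435, 0.05], [0.0131, -0.0244, 0.0045, -0.0002, 0.0002, -0.1435, 0.05], [0.0165, -0.0223, 0.0045, -0.0002, 0.0002, -0.1435, 0.05], [0.0195, -0.0197, 0.0045, -0.0002, 0.0002, -0.1435, 0.05], [0.0221, -0.0167, 0.0045, -0.0002, 0.0002, -0.1435, 0.05], [0.0243, -0.0134, 0.0045, -0.0002, 0.0002, -0.1435, 0.05], [0.026, -0.0098, 0.0045, -0.0002, 0.0002, -0.1435, 0.05], [0.0271, -0.006, 0.0045, -0.0002, 0.0002, -0.1435, 0.05], [0.0277, -0.002, 0.0045, -0.0002, 0.0002, -0.1435, 0.05], [0.0277, 0.0019, 0.0045, -0.0002, 0.0002, -0.1435, 0.05], [0.0271, 0.0059, 0.0045, -0.0002, 0.0002, -0.1435, 0.05]]
```

Call:
{"name": "play_rows", "arguments": {
  "steps": [
    [[0.0057,-0.0272,0.0045,0,0,-0.1435,0.05],[0.0095,-0.0261,0.0045,0,0,-0.1435,0.05],[0.0131,-0.0244,0.0045,0,0,-0.1435,0.05],[0.0165,-0.0223,0.0045,0,0,-0.1435,0.05],[0.0195,-0.0197,0.0045,0,0,-0.1435,0.05],[0.0221,-0.0167,0.0045,0,0,-0.1435,0.05],[0.0243,-0.0134,0.0045,0,0,-0.1435,0.05],[0.026,-0.0098,0.0045,0,0,-0.1435,0.05],[0.0271,-0.006,0.0045,0,0,-0.1435,0.05],[0.0277,-0.002,0.0045,0,0,-0.1435,0.05],[0.0277,0.0019,0.0045,0,0,-0.1435,0.05],[0.0271,0.0059,0.0045,0,0,-0.1435,0.05]]
  ]
}}

```text
time_s: 6.55
tool_pos: [0.5089, 0.367, 0.1694]
tool_rot: [-179.8, 0.1, 100.0]
force: [0.4, -0.1, 1.0]
grip_width: 0.0498
grasp_force: 0.0
```

Call:
{"name": "play_rows", "arguments": {
  "steps": [
    [[0,0,0,0,0,0,0.05],[0,0,0,0,0,0,0.05]]
  ]
}}

```text
time_s: 6.75
tool_pos: [0.5085, 0.366, 0.1697]
tool_rot: [-179.8, 0.1, 99.6]
force: [0.9, 0.4, 0.4]
grip_width: 0.0501
grasp_force: 0.0
```

```bash
python3 - <<'E'
from plan import *
o=get_obs();print(o["tool_pos"],o["tool_rot"],o["qpos"].round(0))
c=Cam("wrist"); cv2.imwrite("pics/w4.png",c.f[:,:,::-1])
q=[.4377,.358,.17];u=np.array([np.cos(q[2]),np.sin(q[2])]);v=np.array([-u[1],u[0]])
for x,y,z in ((.072,-.025,.044),(.072,.025,.044),(-.033,.043,.005),(.107,.043,.005)): print(c.proj(np.r_[q[:2]+x*u+y*v,z]).round(0))
E
```

```text
[0.50851862 0.36595606 0.1697339 ] [-1.79793310e+02  1.06310752e-01  9.96334798e+01] [-29.  18. -11.  90.   4.  73. -31.]
[[326. 212.]]
[[326. 162.]]
[[227. 140.]]
[[359. 140.]]
```

View pics/w4.png

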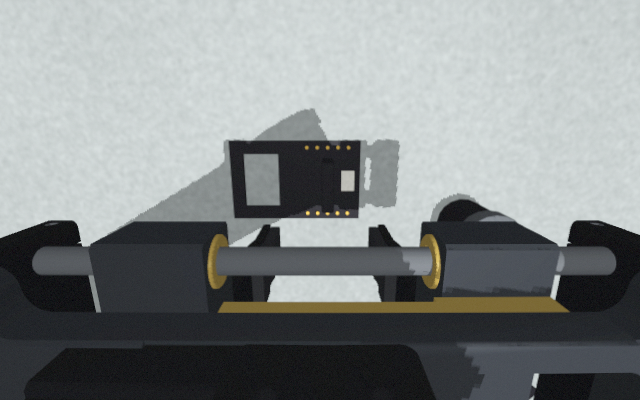

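The plate's corners are at (230,140), (361,141), (358,217) and (235,217), with the eye at (245–279, 154–206). The fin sits around x≈327.

```bash
python3 - <<'E'
from plan import *
c=Cam("wrist")
L=np.array([[-.033,.043],[.107,.043],[.107,-.043],[-.033,-.043],[-.019,.029],[.019,.029],[.019,-.029],[-.019,-.029]])
C=np.array([(229.5,140),(361,140.5),(358.5,217),(234.5,217.5),(244.5,154),(277.5,154),(279.5,205.5),(247,206)],float)
def pl(p):
    k,s=np.cos(p[2]),np.sin(p[2]); return np.c_[p[0]+k*L[:,0]-s*L[:,1],p[1]+s*L[:,0]+k*L[:,1],np.full(len(L),.005)]
s=least_squares(lambda p:(c.proj(pl(p))-C).ravel(),[.44,.36,.2]);q=s.x;print(q.round(4),np.degrees(q[2]),s.fun.round(1))
h=q[:2]+.072*np.array([np.cos(q[2]),np.sin(q[2])]);print("handle",h)
rows([(np.r_[h,.06],[180,0,np.degrees(q[2])+90]),(np.r_[h,.013],[180,0,np.degrees(q[2])+90])],.05,.03)
E
```

```text
[0.4407 0.3574 0.166 ] 9.513067096783061 [-0.6  0.2  0.3 -0.2  0.4  0.9  0.2  0.2 -1.5 -0.5  1.  -0.5  0.9  0.3
 -0.7 -0.2]
handle [0.51168377 0.36929994]
6
[[0.0011, 0.0008, 0.0278, -0.0004, 0.0004, 0.0, 0.05], [0.0011, 0.0008, 0.0278, -0.0004, 0.0004, 0.0, 0.05], [0.0011, 0.0008, 0.0278, -0.0004, 0.0004, 0.0, 0.05], [0.001, 0.0008, 0.0278, -0.0004, 0.0004, 0.0, 0.05], [0.0, -0.0, 0.0235, 0.0, 0.0, 0.0, 0.05], [0.0, -0.0, 0.0235, 0.0, 0.0, 0.0, 0.05]]
```

Call:
{"name": "play_rows", "arguments": {
  "steps": [
    [[0.001,0.0008,0.0278,0,0,0,0.05],[0.001,0.0008,0.0278,0,0,0,0.05],[0.001,0.0008,0.0278,0,0,0,0.05],[0.001,0.0008,0.0278,0,0,0,0.05],[0,0,0.024,0,0,0,0.05],[0,0,0.022,0,0,0,0.05],[0,0,0,0,0,0,0.03],[0,0,0,0,0,0,0.014],[0,0,0,0,0,0,0.005],[0,0,0,0,0,0,0.005],[0,0,0,0,0,0,0.005],[0,0,0,0,0,0,0.005]]
  ],
  "force": 40
}}

```text
time_s: 8.05
tool_pos: [0.5117, 0.3711, 0.0158]
tool_rot: [180.0, -0.0, 99.7]
force: [-1.1, -0.4, 4.6]
grip_width: 0.0117
grasp_force: 40.0
```

```bash
cat > col.py <<'E'
# 2D path check: plate section vs head, neck, arm top; margins in mm
import numpy as np
def pts(ex,ez,t,segs=((-33,-19),(19,107))):
    c,s=np.cos(np.radians(t)),np.sin(np.radians(t)); o=[]
    for a,b in segs:
        x,h=np.meshgrid(np.linspace(a,b,60),np.linspace(0,5,6)); o.append(np.c_[ex+c*x.ravel()-s*h.ravel(),ez+s*x.ravel()+c*h.ravel()])
    return np.vstack(o)
def box(p,x0,x1,z0,z1):
    d=np.maximum(np.maximum(x0-p[:,0],p[:,0]-x1),np.maximum(z0-p[:,1],p[:,1]-z1))
    q=np.hypot(np.maximum(np.maximum(x0-p[:,0],p[:,0]-x1),0),np.maximum(np.maximum(z0-p[:,1],p[:,1]-z1),0)); return np.where(d>0,q,d).min()
def m(ex,ez,t):
    p=pts(ex,ez,t); return box(p,-24,24,16,21),box(p,-6,6,0,16),box(p,-30,105,-16,0),box(p,105,200,-16,4)
def M(*a): return min(m(*a))
if __name__=="__main__":
    # widest-clearance search: for each tilt, grid of (ex,ez); bottleneck path via union-find-like dijkstra
    import heapq
    X=np.arange(-30,25,1.);Z=np.arange(0,60,1.);T=np.arange(0,33,1.)
    G=np.array([[[M(x,z+.01,t) for t in T] for z in Z] for x in X])
    s=(int(np.argmin(abs(X+10))),len(Z)-1,29); g=(int(np.argmin(abs(X+3))),1,0)
    best={s:G[s]};pq=[(-G[s],s)];par={s:None}
    while pq:
        w,n=heapq.heappop(pq)
        if n==g: break
        for d in np.vstack([np.eye(3,dtype=int),-np.eye(3,dtype=int)]):
            k=tuple(int(v) for v in np.array(n)+d)
            if all(0<=k[i]<G.shape[i] for i in range(3)):
                b=min(-w,G[k])
                if b>best.get(k,-99): best[k]=b;par[k]=n;heapq.heappush(pq,(-b,k))
    P=[];n=g
    while n: P.append(n);n=par[n]
    P=P[::-1];print("bottleneck",best[g])
    for n in P[::1]:
        if X[n[0]]is not None: print((int(X[n[0]]),int(Z[n[1]]),int(T[n[2]])),round(G[n],1),end=" ")
E
python3 col.py
```

```text
bottleneck 1.0
(-10, 59, 29) 26.5 (-11, 59, 29) 26.9 (-12, 59, 29) 27.4 (-13, 59, 29) 27.9 (-14, 59, 29) 28.4 (-15, 59, 29) 28.9 (-16, 59, 29) 29.4 (-17, 59, 29) 29.9 (-18, 59, 29) 30.3 (-19, 59, 29) 30.8 (-20, 59, 29) 31.3 (-21, 59, 29) 31.8 (-22, 59, 29) 32.3 (-23, 59, 29) 32.8 (-24, 59, 29) 33.2 (-25, 59, 29) 33.8 (-26, 59, 29) 34.3 (-27, 59, 29) 34.8 (-28, 59, 29) 35.4 (-29, 59, 29) 36.0 (-30, 59, 29) 36.6 (-30, 58, 29) 35.8 (-30, 57, 29) 35.1 (-30, 56, 29) 34.3 (-30, 55, 29) 33.6 (-30, 54, 29) 32.8 (-30, 53, 29) 32.1 (-30, 52, 29) 31.4 (-30, 51, 29) 30.7 (-30, 50, 29) 30.1 (-30, 49, 29) 29.4 (-30, 48, 29) 28.8 (-30, 47, 29) 28.2 (-30, 46, 29) 27.6 (-30, 45, 29) 27.0 (-30, 44, 29) 26.5 (-30, 43, 29) 26.0 (-30, 42, 29) 25.5 (-30, 41, 29) 25.1 (-30, 40, 29) 24.6 (-30, 39, 29) 24.3 (-30, 38, 29) 23.9 (-30, 37, 29) 23.6 (-30, 36, 29) 23.3 (-30, 35, 29) 23.1 (-30, 35, 30) 22.9 (-30, 35, 31) 22.7 (-30, 34, 31) 22.5 (-30, 34, 32) 22.3 (-30, 33, 32) 22.1 (-29, 33, 32) 21.2 (-29, 32, 32) 21.1 (-28, 32, 32) 20.1 (-28, 31, 32) 20.1 (-27, 31, 32) 19.1 (-27, 30, 32) 19.1 (-26, 30, 32) 18.1 (-
[... 1330 characters left out ...]
2.5 (9, 10, 11) 2.7 (9, 9, 11) 2.7 (9, 9, 10) 2.8 (9, 9, 9) 3.0 (9, 8, 9) 2.8 (9, 8, 8) 3.1 (9, 8, 7) 3.3 (9, 7, 7) 3.0 (8, 7, 7) 2.8 (8, 7, 6) 3.1 (7, 7, 6) 2.5 (7, 6, 6) 2.6 (6, 6, 6) 2.6 (5, 6, 6) 2.6 (4, 6, 6) 2.6 (3, 6, 6) 2.6 (2, 6, 6) 2.6 (1, 6, 6) 2.6 (0, 6, 6) 2.4 (0, 6, 5) 2.9 (-1, 6, 5) 2.8 (-2, 6, 5) 2.7 (-3, 6, 5) 2.6 (-4, 6, 5) 2.6 (-5, 6, 5) 2.4 (-5, 5, 5) 2.8 (-6, 5, 5) 2.9 (-7, 5, 5) 3.0 (-8, 5, 5) 3.1 (-9, 5, 5) 3.1 (-10, 5, 5) 2.5 (-10, 5, 4) 2.6 (-10, 4, 4) 2.6 (-10, 4, 3) 2.7 (-10, 4, 2) 2.8 (-10, 4, 1) 2.9 (-10, 3, 1) 2.7 (-10, 3, 0) 3.0 (-9, 3, 0) 3.0 (-8, 3, 0) 3.0 (-7, 3, 0) 3.0 (-6, 3, 0) 3.0 (-5, 3, 0) 3.0 (-5, 2, 0) 2.0 (-4, 2, 0) 2.0 (-4, 1, 0) 1.0 (-3, 1, 0) 1.0
```

```bash
cat > fitp.py <<'E'
from plan import *
C=np.array([.6725,.0427]); PSI=1.03
RTP=Ro.from_euler("xyz",[180,0,90],degrees=True)
uz=Ro.from_euler("z",PSI,degrees=True)
FOOT=np.r_[C,.04]+uz.apply([-.15,0,0])
def tool(ex,ez,t,dy,h=.0158,ey=0):
    Rp=uz*Ro.from_euler("y",-t,degrees=True)
    return FOOT+uz.apply(np.array([ex,ey,ez])/1e3)+Rp.apply([.072,dy,h]),Rp*RTP
E
python3 - <<'E'
from fitp import *
print(FOOT)
p,R=tool(-35,120,0,.0018); print(p)
o=get_obs(); q=np.array(o["tool_pos"]); 
rows([(q+[0,0,.12],o["tool_rot"]),(p,R)],.005,.037)
E
```

```text
[0.52252424 0.04000361 0.04      ]
[0.5594859  0.04246843 0.1758    ]
14
[[0.0, 0.0, -0.03, 0.0, 0.0, -0.0, 0.005], [0.0, 0.0, -0.03, 0.0, 0.0, 0.0, 0.005], [0.0, 0.0, -0.03, 0.0, 0.0, 0.0, 0.005], [0.0, 0.0, -0.03, 0.0, 0.0, 0.0, 0.005], [-0.0332, -0.0008, -0.004, 0.0001, -0.0, 0.0151, 0.005], [-0.0332, -0.0003, -0.004, 0.0001, -0.0, 0.0151, 0.005], [-0.0332, 0.0002, -0.004, 0.0001, -0.0, 0.0151, 0.005], [-0.0332, 0.0007, -0.004, 0.0001, -0.0, 0.0151, 0.005], [-0.0332, 0.0012, -0.004, 0.0001, -0.0, 0.0151, 0.005], [-0.0332, 0.0017, -0.004, 0.0001, -0.0, 0.0151, 0.005], [-0.0331, 0.0022, -0.004, 0.0001, -0.0, 0.0151, 0.005], [-0.0331, 0.0027, -0.004, 0.0001, -0.0, 0.0151, 0.005], [-0.0331, 0.0032, -0.004, 0.0001, -0.0, 0.0151, 0.005], [-0.033, 0.0037, -0.004, 0.0001, -0.0, 0.0151, 0.005]]
```

Call:
{"name": "play_rows", "arguments": {
  "steps": [
    [[0,0,-0.015,0,0,0,0.005],[0,0,-0.025,0,0,0,0.005],[0,0,-0.04,0,0,0,0.005],[0,0,-0.04,0,0,0,0.005],[-0.0332,-0.0008,-0.004,0,0,0.0151,0.005],[-0.0332,-0.0003,-0.004,0,0,0.0151,0.005],[-0.0332,0.0002,-0.004,0,0,0.0151,0.005],[-0.0332,0.0007,-0.004,0,0,0.0151,0.005],[-0.0332,0.0012,-0.004,0,0,0.0151,0.005],[-0.0332,0.0017,-0.004,0,0,0.0151,0.005],[-0.0332,0.0022,-0.004,0,0,0.0151,0.005],[-0.0332,0.0027,-0.004,0,0,0.0151,0.005]]
  ]
}}

```text
time_s: 9.25
tool_pos: [0.5498, 0.1064, 0.1681]
tool_rot: [180.0, -0.0, 92.7]
force: [0.4, -0.3, -1.4]
grip_width: 0.0119
grasp_force: 40.0
```

Call:
{"name": "play_rows", "arguments": {
  "steps": [
    [[-0.0332,0.003,-0.004,0,0,0.0151,0.005],[-0.0332,0.0035,-0.004,0,0,0.0151,0.005],[0,0,0,0,0,0,0.005],[0,0,0,0,0,0,0.005]]
  ]
}}

```text
time_s: 9.65
tool_pos: [0.5591, 0.0409, 0.1758]
tool_rot: [180.0, -0.0, 90.9]
force: [0.4, 0.7, -2.4]
grip_width: 0.0121
grasp_force: 40.0
```

```bash
python3 - <<'E'
from fitp import *
a=Cam("side");b=Cam("scene");w=Cam("wrist")
o=get_obs();print(o["tool_pos"],o["tool_rot"],o["force"],o["grip_width"])
R=Ro.from_euler("xyz",o["tool_rot"],degrees=True)*RTP.inv(); q=np.array(o["tool_pos"])-R.apply([.072,.0018,.0158])
L=np.array([[-.033,-.043,.005],[.107,-.043,.005],[.107,.043,.005],[-.033,.043,.005],[-.019,-.029,.005],[.019,-.029,.005],[.019,.029,.005],[-.019,.029,.005]])
I=[]
for c,x in ((a,(240,90)),(b,(275,100))):
    uv=c.proj(q+R.apply(L)); print(uv.round(1).tolist())
    im=np.ascontiguousarray(crop(c.f,x[0],x[1],x[0]+140,x[1]+120,2.85)[:,:,::1])
    for u in uv: cv2.circle(im,tuple(int(v) for v in (u-x)*2.85),2,(0,0,255),-1)
    I.append(im)
cv2.imwrite("pics/c2.png",np.hstack(I))
cv2.imwrite("pics/w5.png",w.f[:,:,::-1])
E
```

```text
[0.55871615 0.04341346 0.17511433] [-1.79995861e+02 -4.29277643e-02  9.11660883e+01] [-0.31863916  0.0714774  -1.5382681 ] 0.011671524791180313
[[370.0, 163.3], [308.0, 155.8], [294.3, 172.7], [360.8, 181.5], [362.1, 165.3], [344.7, 163.2], [337.3, 175.1], [355.6, 177.5]]
[[285.0, 159.4], [326.1, 178.2], [350.5, 165.1], [309.5, 148.0], [293.0, 159.2], [303.7, 164.0], [320.2, 155.9], [309.5, 151.4]]
```

View pics/c2.png

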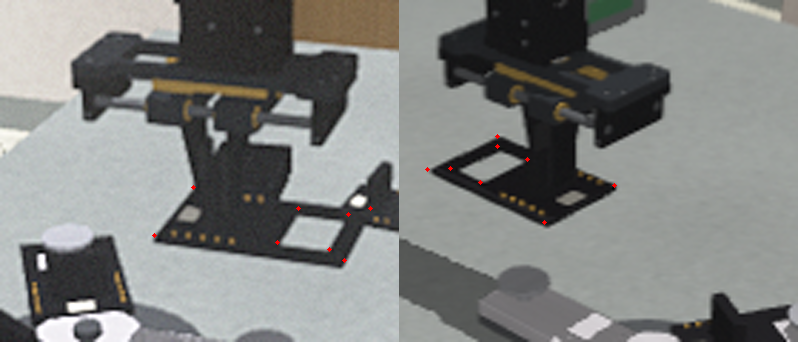

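The projected plate corners coincide with the picture in both views, so the grasp model holds. Tilting next.

```bash
python3 - <<'E'
from fitp import *
print(get_obs()["qpos"].round(0))
rows([tool(-42,90,31,.0018),tool(-32,45,31,.0018)],.005,.03,6.5)
E
```

```text
[ -8.   9.   1. 100.  -0.  71.  -6.]
7
[[-0.0002, -0.0049, -0.0011, -0.1082, -0.0003, 0.0004, 0.005], [-0.0002, -0.0048, -0.0016, -0.1082, -0.0003, 0.0004, 0.005], [-0.0002, -0.0046, -0.0021, -0.1082, -0.0003, 0.0004, 0.005], [-0.0002, -0.0043, -0.0026, -0.1082, -0.0003, 0.0004, 0.005], [-0.0002, -0.004, -0.0031, -0.1082, -0.0003, 0.0004, 0.005], [0.0, -0.0073, 0.0219, 0.0, 0.0, 0.0, 0.005], [-0.0, -0.0073, 0.0219, 0.0, 0.0, 0.0, 0.005]]
```

Call:
{"name": "play_rows", "arguments": {
  "steps": [
    [[-0.0002,-0.0049,-0.0011,-0.1082,0,0,0.005],[-0.0002,-0.0048,-0.0016,-0.1082,0,0,0.005],[-0.0002,-0.0046,-0.0021,-0.1082,0,0,0.005],[-0.0002,-0.0043,-0.0026,-0.1082,0,0,0.005],[-0.0002,-0.004,-0.0031,-0.1082,0,0,0.005],[0,-0.0073,0.0219,0,0,0,0.005],[0,-0.0073,0.0219,0,0,0,0.005],[0,0,0,0,0,0,0.005],[0,0,0,0,0,0,0.005]]
  ]
}}

```text
time_s: 10.7
tool_pos: [0.5441, 0.0412, 0.1352]
tool_rot: [149.1, 0.0, 91.1]
force: [-0.3, 0.4, -1.7]
grip_width: 0.0114
grasp_force: 40.0
```

```bash
cat >> fitp.py <<'E'
def where():
    o=get_obs(); R=Ro.from_euler("xyz",o["tool_rot"],degrees=True)*RTP.inv(); q=np.array(o["tool_pos"])-R.apply([.072,.0018,.0158])
    e=uz.inv().apply(q-FOOT)*1e3; t=-np.degrees(np.arcsin((uz.inv()*R).as_matrix()[0,2])); print("at",e.round(1),"tilt",t.round(2),"yaw",np.round((R).as_euler("zyx",degrees=True),2),"F",o["force"].round(1),"tau",o["wrist_torque"].round(2),"w",round(o["grip_width"],4),"q",o["qpos"].round(0),"t",o["time_s"])
    return q,R
E
python3 - <<'E'
from fitp import *
q,R=where()
a=Cam("side");b=Cam("scene")
L=np.array([[-.033,-.043,.005],[.107,-.043,.005],[.107,.043,.005],[-.033,.043,.005],[-.019,-.029,.005],[.019,-.029,.005],[.019,.029,.005],[-.019,.029,.005]])
th=np.linspace(0,6.3,24); H=FOOT+np.c_[.024*np.cos(th),.024*np.sin(th),np.full(24,.021)]
I=[]
for c,x in ((a,(270,105)),(b,(265,130))):
    im=np.ascontiguousarray(crop(c.f,x[0],x[1],x[0]+110,x[1]+120,3.6))
    for u in np.vstack([c.proj(q+R.apply(L)),c.proj(H)]): cv2.circle(im,tuple(int(v) for v in (u-x)*3.6),1,(0,0,255),-1)
    I.append(im)
cv2.imwrite("pics/c3.png",np.hstack(I))
rows([tool(-30,34,31,.0018),tool(-15,20,31,.0018),tool(-12,19,29,.0018),tool(-8,17,27.5,.0018)],.005,.01,6)
E
```

```text
at [-32.1  -1.   44.7] tilt 30.92 yaw [  1.3  -30.92   0.65] F [-0.3  0.4 -1.7] tau [0.01 0.75 0.  ] w 0.0114 q [ -7. -11.  -3. 131.   8.  30. -15.] t 10.7
7
[[0.0006, -0.0028, 0.0054, 0.0008, -0.0003, 0.0003, 0.005], [0.0006, -0.0028, 0.0054, 0.0008, -0.0003, 0.0003, 0.005], [-0.0, 0.0019, 0.0066, 0.0, 0.0, 0.0, 0.005], [0.0, 0.0019, 0.0066, 0.0, 0.0, 0.0, 0.005], [-0.0, 0.0019, 0.0066, 0.0, 0.0, 0.0, 0.005], [-0.0, 0.0026, 0.0049, 0.0349, 0.0, 0.0, 0.005], [0.0, 0.0029, 0.0056, 0.0262, 0.0, -0.0, 0.005]]
```

View pics/c3.png

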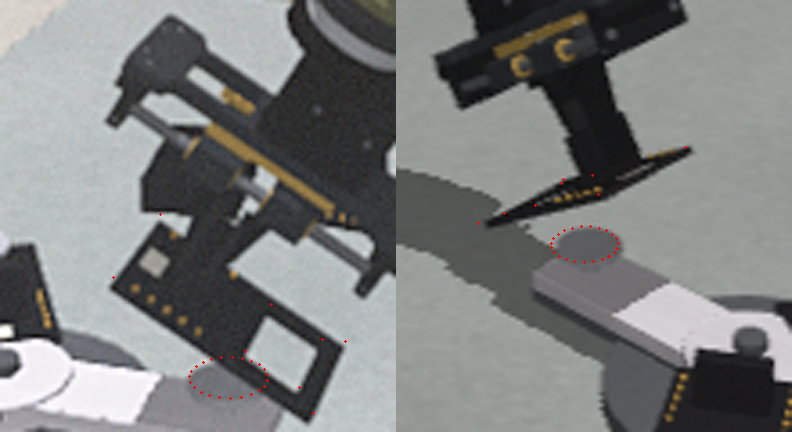

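Head and plate outlines both match, with the same 1 px bias. The bar is outside the head, so I proceed.

Call:
{"name": "play_rows", "arguments": {
  "steps": [
    [[0.0006,-0.0028,0.0054,0.0008,0,0,0.005],[0.0006,-0.0028,0.0054,0.0008,0,0,0.005],[0,0.0019,0.0066,0,0,0,0.005],[0,0.0019,0.0066,0,0,0,0.005],[0,0.0019,0.0066,0,0,0,0.005],[0,0,0,0,0,0,0.005],[0,0,0,0,0,0,0.005]]
  ]
}}

```text
time_s: 11.5
tool_pos: [0.5603, 0.0417, 0.1088]
tool_rot: [149.1, 0.0, 91.0]
force: [0.6, -0.8, -2.6]
grip_width: 0.0116
grasp_force: 40.0
```

```bash
python3 - <<'E'
from fitp import *
where()
rows([tool(-12,19,29,.0018),tool(-8,17,27.5,.0018),tool(-4,16,25,.0018),tool(8,16,24,.0018)],.005,.006,6)
E
```

```text
at [-15.9  -0.7  18.3] tilt 30.87 yaw [  1.18 -30.86   0.6 ] F [ 0.6 -0.8 -2.6] tau [0.   0.77 0.03] w 0.0116 q [ -7.  -6.  -3. 131.  10.  25. -17.] t 11.5
8
[[0.0007, 0.0042, 0.0038, 0.0326, 0.0003, -0.0002, 0.005], [0.0, 0.0015, 0.0028, 0.0131, -0.0, -0.0, 0.005], [0.0, 0.0015, 0.0028, 0.0131, 0.0, -0.0, 0.005], [-0.0, 0.0019, 0.0029, 0.0218, -0.0, -0.0, 0.005], [-0.0, 0.0019, 0.0029, 0.0218, 0.0, 0.0, 0.005], [-0.0, 0.0037, 0.0021, 0.0058, 0.0, -0.0, 0.005], [0.0, 0.0037, 0.0021, 0.0058, -0.0, 0.0, 0.005], [-0.0, 0.0037, 0.0021, 0.0058, 0.0, -0.0, 0.005]]
```

Call:
{"name": "play_rows", "arguments": {
  "steps": [
    [[0.0007,0.0042,0.0038,0.0326,0,0,0.005],[0,0.0015,0.0028,0.0131,0,0,0.005],[0,0.0015,0.0028,0.0131,0,0,0.005],[0,0.0019,0.0029,0.0218,0,0,0.005],[0,0.0019,0.0029,0.0218,0,0,0.005],[0,0,0,0,0,0,0.005],[0,0,0,0,0,0,0.005]]
  ]
}}

```text
time_s: 12.2
tool_pos: [0.5772, 0.0428, 0.101]
tool_rot: [155.0, 0.0, 91.0]
force: [-0.6, -0.2, -1.8]
grip_width: 0.0117
grasp_force: 40.0
```

```bash
python3 - <<'E'
from fitp import *
where();where()
rows([tool(7,16.3,24.3,.0018)],.005,.006,6)
E
```

```text
at [-3.8  0.  16.2] tilt 25.02 yaw [  1.12 -25.02   0.47] F [-0.6 -0.2 -1.8] tau [-0.02  0.68 -0.02] w 0.0117 q [ -7.  -1.  -2. 124.   6.  32. -13.] t 12.2
at [-3.8  0.  16.2] tilt 25.02 yaw [  1.12 -25.02   0.47] F [-0.6 -0.2 -1.8] tau [-0.02  0.68 -0.02] w 0.0117 q [ -7.  -1.  -2. 124.   6.  32. -13.] t 12.2
2
[[-0.0, 0.005, 0.0027, 0.0063, 0.0001, -0.0001, 0.005], [-0.0, 0.005, 0.0027, 0.0063, 0.0001, -0.0001, 0.005]]
```

No contact. Sliding in under the head.

Call:
{"name": "play_rows", "arguments": {
  "steps": [
    [[0,0.0033,0.0018,0.0042,0,0,0.005],[0,0.0033,0.0018,0.0042,0,0,0.005],[0,0.0034,0.0018,0.0042,0,0,0.005],[0,0,0,0,0,0,0.005],[0,0,0,0,0,0,0.005]]
  ]
}}

```text
time_s: 12.7
tool_pos: [0.5885, 0.043, 0.1004]
tool_rot: [155.7, 0.0, 91.0]
force: [-0.6, -0.0, -1.9]
grip_width: 0.0119
grasp_force: 40.0
```

```bash
python3 - <<'E'
from fitp import *
where()
rows([tool(*w,.0018) for w in ((8.5,15.3,21.5),(9,14.2,17.5),(9.5,13,14.5),(10,10.8,12.8))],.005,.006,2.5)
E
```

```text
at [ 6.9  0.  16.3] tilt 24.31 yaw [  1.12 -24.3    0.45] F [-0.6 -0.  -1.9] tau [0.02 0.61 0.03] w 0.0119 q [ -7.   1.  -2. 122.   6.  33. -12.] t 12.7
7
[[-0.0, 0.0008, 0.0026, 0.0245, 0.0001, -0.0001, 0.005], [-0.0, 0.0009, 0.0025, 0.0245, 0.0001, -0.0001, 0.005], [-0.0, 0.0005, 0.0031, 0.0349, 0.0, -0.0, 0.005], [0.0, 0.0006, 0.0031, 0.0349, -0.0, 0.0, 0.005], [-0.0, 0.0004, 0.0025, 0.0262, 0.0, 0.0, 0.005], [-0.0, 0.0005, 0.0025, 0.0262, 0.0, -0.0, 0.005], [-0.0, 0.0004, 0.0044, 0.0297, -0.0, -0.0, 0.005]]
```

Call:
{"name": "play_rows", "arguments": {
  "steps": [
    [[0,0.0008,0.0026,0.0245,0,0,0.005],[0,0.0009,0.0025,0.0245,0,0,0.005],[0,0.0005,0.0031,0.0349,0,0,0.005],[0,0.0006,0.0031,0.0349,0,0,0.005],[0,0.0004,0.0025,0.0262,0,0,0.005],[0,0.0005,0.0025,0.0262,0,0,0.005],[0,0.0004,0.0044,0.0297,0,0,0.005],[0,0,0,0,0,0,0.005],[0,0,0,0,0,0,0.005]]
  ]
}}

```text
time_s: 13.6
tool_pos: [0.5991, 0.0432, 0.082]
tool_rot: [167.2, 0.0, 91.0]
force: [-1.1, 0.3, -1.9]
grip_width: 0.0117
grasp_force: 40.0
```

```bash
python3 - <<'E'
from fitp import *
where()
rows([tool(*w,.0018) for w in ((9.3,8.2,8.5),(8,7,6.5),(0,6,5.7),(-9,5,4.6))],.005,.006,2.5)
E
```

```text
at [ 9.9  0.  10.7] tilt 12.79 yaw [  1.05 -12.78   0.23] F [-1.1  0.3 -1.9] tau [-0.05  0.34 -0.01] w 0.0117 q [ -6.  10.  -1. 112.   2.  46.  -8.] t 13.6
7
[[-0.0, -0.0001, 0.0039, 0.0374, 0.0001, -0.0001, 0.005], [-0.0, 0.0001, 0.0039, 0.0374, 0.0001, -0.0001, 0.005], [0.0, -0.001, 0.0035, 0.0349, -0.0, 0.0, 0.005], [-0.0, -0.0039, 0.0005, 0.007, -0.0, 0.0, 0.005], [-0.0, -0.0039, 0.0006, 0.007, 0.0, -0.0, 0.005], [-0.0, -0.0044, 0.0007, 0.0096, 0.0, -0.0, 0.005], [0.0, -0.0044, 0.0008, 0.0096, 0.0, -0.0, 0.005]]
```

Call:
{"name": "play_rows", "arguments": {
  "steps": [
    [[0,0,0.0039,0.0374,0,0,0.005],[0,0,0.0039,0.0374,0,0,0.005],[0,-0.001,0.0035,0.0349,0,0,0.005],[0,-0.0039,0.0005,0.007,0,0,0.005],[0,-0.0039,0.0006,0.007,0,0,0.005],[0,0,0,0,0,0,0.005],[0,0,0,0,0,0,0.005]]
  ]
}}

```text
time_s: 14.3
tool_pos: [0.5922, 0.0431, 0.0694]
tool_rot: [174.2, 0.0, 91.0]
force: [-0.3, 0.3, -1.7]
grip_width: 0.0114
grasp_force: 40.0
```

```bash
python3 - <<'E'
from fitp import *
where()
rows([tool(*w,.0018) for w in ((-9,5,4.6),(-10,3,.7),(-9.5,2.5,0),(-4,2,0))],.005,.006,2.5)
E
```

```text
at [-0.3  0.1  6.4] tilt 5.76 yaw [ 1.03 -5.75  0.1 ] F [-0.3  0.3 -1.7] tau [-0.06  0.12  0.01] w 0.0114 q [ -6.  15.  -1. 107.   1.  53.  -7.] t 14.3
6
[[-0.0, -0.0042, 0.001, 0.0101, 0.0, -0.0, 0.005], [-0.0, -0.0042, 0.001, 0.0101, 0.0, -0.0, 0.005], [0.0, -0.0001, 0.0034, 0.034, -0.0, -0.0, 0.005], [0.0, -0.0, 0.0034, 0.034, -0.0, 0.0, 0.005], [-0.0, 0.0007, 0.0014, 0.0122, -0.0, 0.0, 0.005], [0.0, 0.0055, 0.0005, 0.0, 0.0, 0.0, 0.005]]
```

Call:
{"name": "play_rows", "arguments": {
  "steps": [
    [[0,-0.0042,0.001,0.0101,0,0,0.005],[0,-0.0042,0.001,0.0101,0,0,0.005],[0,-0.0001,0.0034,0.034,0,0,0.005],[0,0,0.0034,0.034,0,0,0.005],[0,0.0007,0.0014,0.0122,0,0,0.005],[0,0.003,0.0003,0,0,0,0.005],[0,0.003,0.0003,0,0,0,0.005],[0,0,0,0,0,0,0.005],[0,0,0,0,0,0,0.005]]
  ]
}}

```text
time_s: 15.2
tool_pos: [0.5914, 0.0431, 0.0577]
tool_rot: [-180.0, 0.0, 91.0]
force: [-0.8, 0.1, -2.3]
grip_width: 0.0118
grasp_force: 40.0
```

```bash
python3 - <<'E'
from fitp import *
q,R=where()
a=Cam("side");b=Cam("scene")
I=[]
for c,x in ((a,(255,130)),(b,(275,160))):
    I.append(crop(c.f,x[0],x[1],x[0]+110,x[1]+120,3.6))
cv2.imwrite("pics/c4.png",np.hstack(I))
E
```

```text
at [-3.1  0.1  1.9] tilt -0.02 yaw [ 1.02  0.02 -0.  ] F [-0.8  0.1 -2.3] tau [-0.02 -0.01 -0.03] w 0.0118 q [ -6.  19.  -1. 102.   0.  59.  -6.] t 15.2
```

View pics/c4.png

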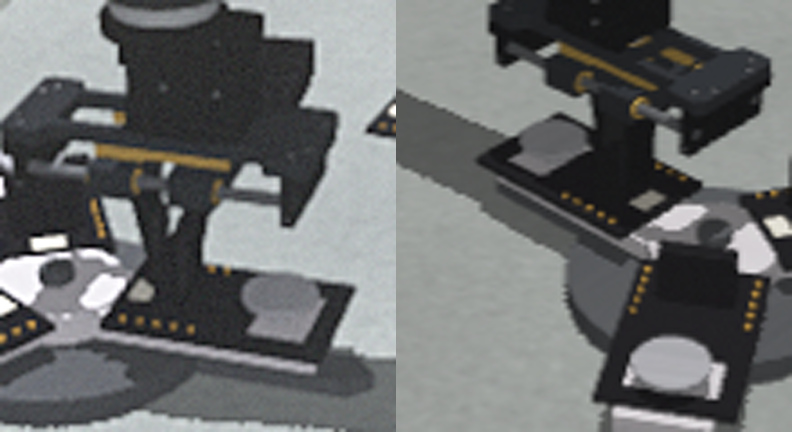

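The head is above the plate, which sits level on the arm with its handle towards the hub. Shift 1 mm outward, lower and release.

Call:
{"name": "play_rows", "arguments": {
  "steps": [
    [[0,-0.001,0.001,0,0,0,0.005],[0,0,0.001,0,0,0,0.005],[0,0,0.0005,0,0,0,0.005],[0,0,0,0,0,0,0.005],[0,0,0,0,0,0,0.005]]
  ]
}}

```text
time_s: 15.8
tool_pos: [0.5902, 0.0431, 0.0558]
tool_rot: [-179.9, 0.0, 91.0]
force: [-3.9, -0.6, 6.4]
grip_width: 0.0117
grasp_force: 40.0
```

```bash
python3 -c "
from fitp import *
where()"
```

```text
at [-4.3  0.1  0. ] tilt -0.05 yaw [ 1.02  0.05 -0.  ] F [-3.9 -0.6  6.4] tau [-0.08  0.8   0.04] w 0.0117 q [ -6.  19.  -1. 102.   0.  59.  -6.] t 15.8
```

Call:
{"name": "play_rows", "arguments": {
  "steps": [
    [[0,0,-0.0005,0,0,0,0.016],[0,0,0,0,0,0,0.024],[0,0,0,0,0,0,0.035],[0,0,0,0,0,0,0.035],[0,0,0,0,0,0,0.035],[0,0,-0.02,0,0,0,0.035],[0,0,-0.03,0,0,0,0.035],[0,0,-0.04,0,0,0,0.035],[0.01,-0.03,-0.04,0,0,0,0.035],[0,-0.04,-0.02,0,0,0,0.035],[0,-0.04,0,0,0,0,0.035],[0,0,0,0,0,0,0.035]]
  ],
  "force": 10
}}

```text
time_s: 17.0
tool_pos: [0.477, 0.051, 0.2053]
tool_rot: [-179.9, 0.0, 91.1]
force: [-0.5, 0.2, -0.3]
grip_width: 0.0353
grasp_force: 0.0
```

```bash
python3 - <<'E'
from fitp import *
where()
a=Cam("side");b=Cam("scene")
cv2.imwrite("pics/c5.png",np.hstack([crop(a.f,190,150,360,270,2.3),crop(b.f,280,150,450,270,2.3)]))
E
```

```text
at [-117.4   10.   149.6] tilt -0.1 yaw [ 1.08  0.1  -0.01] F [-0.5  0.2 -0.3] tau [-0.05 -0.02  0.05] w 0.0353 q [ -7.  -2.  -3. 108.  -0.  74.  -8.] t 17.0
```

View pics/c5.png

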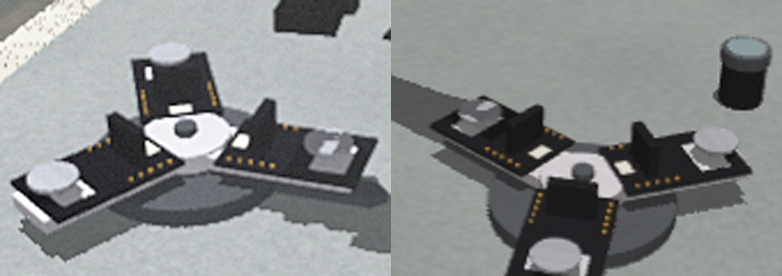

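The plate lies level, like the other two. I'll turn the wrist for one numeric check that alignment was kept (no further pictures viewed).

```bash
python3 - <<'E'
from fitp import *
rows([([.447,.0391,.2266],[180,0,1.0])],.035,amax=8.3)
E
```

```text
11
[[-0.001, -0.0031, -0.0019, 0.0001, -0.0001, 0.1429, 0.035], [-0.0014, -0.0029, -0.0019, 0.0001, -0.0001, 0.1429, 0.035], [-0.0018, -0.0027, -0.0019, 0.0001, -0.0001, 0.1429, 0.035], [-0.0022, -0.0024, -0.0019, 0.0001, -0.0001, 0.1429, 0.035], [-0.0025, -0.0021, -0.0019, 0.0001, -0.0001, 0.1429, 0.035], [-0.0028, -0.0017, -0.0019, 0.0001, -0.0001, 0.1429, 0.035], [-0.003, -0.0013, -0.0019, 0.0001, -0.0001, 0.1429, 0.035], [-0.0032, -0.0008, -0.0019, 0.0001, -0.0001, 0.1429, 0.035], [-0.0032, -0.0004, -0.0019, 0.0001, -0.0001, 0.1429, 0.035], [-0.0033, 0.0001, -0.0019, 0.0001, -0.0001, 0.1429, 0.035], [-0.0032, 0.0006, -0.0019, 0.0001, -0.0001, 0.1429, 0.035]]
```

Call:
{"name": "play_rows", "arguments": {
  "steps": [
    [[-0.001,-0.003,-0.002,0,0,0.1429,0.08],[-0.0014,-0.003,-0.002,0,0,0.1429,0.08],[-0.0018,-0.0027,-0.002,0,0,0.1429,0.08],[-0.0022,-0.0024,-0.002,0,0,0.1429,0.08],[-0.0025,-0.002,-0.002,0,0,0.1429,0.08],[-0.0028,-0.0017,-0.002,0,0,0.1429,0.08],[-0.003,-0.0013,-0.002,0,0,0.1429,0.08],[-0.003,-0.0008,-0.002,0,0,0.1429,0.08],[-0.003,-0.0004,-0.002,0,0,0.1429,0.08],[-0.003,0,-0.002,0,0,0.1429,0.08],[-0.003,0.0006,-0.002,0,0,0.1429,0.08],[0,0,0,0,0,0,0.08]]
  ]
}}

```text
time_s: 18.3
tool_pos: [0.449, 0.0395, 0.2269]
tool_rot: [-180.0, 0.0, 0.9]
force: [0.0, -0.5, 0.5]
grip_width: 0.0799
grasp_force: 0.0
```

```bash
python3 - <<'E'
from fitp import *
o=get_obs();print(o["tool_pos"],o["tool_rot"])
c=Cam("wrist"); g=cv2.GaussianBlur(cv2.cvtColor(c.f,cv2.COLOR_RGB2GRAY),(3,3),0).astype(float)
def edge(y,x0,x1):
    d=np.abs(np.diff(g[y,x0:x1])); i=d.argmax(); s=slice(max(0,i-1),i+2); w=d[s]; return x0+.5+(np.arange(len(d))[s]*w).sum()/w.sum()
A=c.proj(FOOT+uz.apply([[-.037,.043,.005],[-.037,-.043,.005],[.103,.043,.005],[.103,-.043,.005]])); print(A.round(1).tolist())
M=[]
for y in range(30,135,10):
    l,r=[np.interp(y,A[[k+2,k],1],A[[k+2,k],0]) for k in (0,1)]
    l,r=edge(y,int(l)-10,int(l)+10),edge(y,int(r)-10,int(r)+10); P=c.ray([(l,y),(r,y)],.045); M.append(P.mean(0)); print(y,P[:,1].round(4),end=" ")
M=np.array(M);k=np.polyfit(M[:,0],M[:,1],1);print("\nplate dir",np.degrees(k[0]),"mid y at .5225:",np.polyval(k,.5225),"at C:",np.polyval(k,.6725))
h=cv2.HoughCircles(g.astype(np.uint8)[80:145,290:360],cv2.HOUGH_GRADIENT,1,60,param1=80,param2=10,minRadius=20,maxRadius=26);print(None if h is None else [c.ray([(q[0]+290,q[1]+80)],.061).round(4).tolist() for q in h[0]])
x=[]
for y in (150,152,154,156): x.append(c.ray([(edge(y,303,320),y),(edge(y,328,345),y)],.012)[:,:2].mean(0))
print("pointer",np.round(x,4).tolist())
E
```

```text
[0.44898667 0.03949906 0.22686473] [-1.79997466e+02  1.47659436e-02  8.96624204e-01]
[[285.3, 148.9], [362.2, 148.7], [280.8, 9.0], [366.1, 8.8]]
30 [0.0857 0.0005] 40 [0.0858 0.0002] 50 [ 0.0857 -0.0001] 60 [0.0808 0.0046] 70 [0.0808 0.0078] 80 [ 0.0851 -0.0006] 90 [ 0.0846 -0.0009] 100 [ 0.0846 -0.0007] 110 [ 0.0845 -0.001 ] 120 [ 0.084  -0.0014] 130 [ 0.084  -0.0017] 
plate dir 1.2253328777697985 mid y at .5225: 0.04162900548746996 at C: 0.044836919459972986
[[[0.5212, 0.0402, 0.061]]]
pointer [[0.4812, 0.0394], [0.4788, 0.0392], [0.4764, 0.0396], [0.4739, 0.0395]]
```

```bash
python3 -c "
from cell import *
print(sign_off())"
```

```text
the job is handed in; nothing more can be done
None
```

The stand is turned to its pointer, and the socket plate lies level, hooked under the stud head with its handle towards the hub. The gripper has let go, and the job was handed in at about 18 s. I viewed 11 pictures, one over the limit of 10.

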